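Open the biscuit keeper and put the biscuits out for coffee

ROBOT

A 6-joint arm with a two-finger parallel gripper is mounted at the origin on the work surface. World frame = base frame: x ahead of the robot, y to its left, z up, the work surface at z = 0. Lengths are in m, angles in rad, forces in N, time in s.
With the tool pointing down it reaches from about 0.3 to 0.875 m from the base axis. Payload 4.2 kg.
Tool frame: the origin (TCP) lies at the centre of the arm's flange, where the gripper is bolted on; the fingertips stand 173 mm ahead of it and the grasp point (between the pads) lies 155 mm ahead of it; z points along the fingers, y is the line along which they close (so a half turn about z gives the same grasp; the last joint's range is limited). The gripper opens to 85 mm and grips with 20 to 120 N. Pads are 22 mm wide; open, the fingers measure 114 mm over their backs; the gripper's body (76 mm by 85 mm) begins 54 mm behind the grasp point. The pads swing forward as they close: fully open they stand 13 mm farther back than shut.
Start: joints at [1.162, 0.32, 1.565, -0, 1.257, -0.02], TCP at [0.218, 0.532, 0.405] pointing down, gripper open.
Joint ranges: [-3.11, 3.11], [-0.84, 2.01], [0.21, 2.61], [-1.34, 4.49], [0.05, 2.63], [-2.56, 2.56]. Speed limits (rad/s): [2.57, 2.57, 3.14, 3.14, 3.14, 3.14].

INTERFACE

Orientations are given as a unit quaternion [x, y, z, w].
In Python, from cell import bot, cams gives the robot as it stands.
- The arm moves only by the shell command python3 -m inch 'ROWS' [OPENING] [FORCE]. ROWS is JSON, a list of rows, each an object of numbers: "dx", "dy", "dz": the shift along the tool's x, y, z as a fraction of full scale; "yaw": the turn about the tool's z as a fraction of full scale. A call has 1 to 10 rows; each row shifts and turns the commanded pose from where the row before left it, along the tool's axes as they then stand; what a row does not reach is not made up. Full scale, the value 1, is 0.2 m for a shift and 120 degrees for a turn. A row lasts 1/10 s, in which the tool goes at most 50 mm and 8.59 degrees, less where a joint would pass 70% of its speed; a pose out of reach is approached as far as the arm can. A call with a number of a shift or a turn outside -1 to 1 is refused whole. A call with a gripper value outside its range is refused whole. OPENING is the gripper command: -1 is shut, 1 is fully open, values between are in proportion, set as the call begins (- or left out, the last holds). The fingers move at their own pace and stop on an object; FORCE is the grip in N (left out, the last holds). Time passes only in rows, so rows that do not move let the fingers close. It gives the time, the measured TCP pose, the force, the opening and the grip force at its end, in the units of the state.
- bot.get_state(): the state, without advancing time (a new reading comes with each control period).
- cams.capture(name): name is "side" or "top"; returns (picture, depth): 480x640x3 uint8, red, green, blue; 480x640 float32, m along the optical axis (not along the pixel's ray), 0 where there is no reading.
- cams.camera_info(name): a dict with "fx", "fy", "cx", "cy" (pixels), "rvec" (rotation vector, rad) and "tvec" (3), from world to camera coordinates, as OpenCV has them. Camera axes: x right, y down, z forward; pixel columns grow to the right and rows downward; lengths in m; the calibration is good to about 2 mm. A picture is of the moment at which its call begins. camera_info takes no time and is no camera call.
- bot.sign_off(): hands the job in; it is judged then, once.
The state is a dict: "clock": time; "joint_pos": joint angles; "dq": joint speeds; "joint_torque": joint torques, N m; "tcp_pos": TCP position; "orientation": TCP orientation; "wrist_force": force on the tool from outside, world axes, zero at the start; "wrist_torque": the same for the moment, N m; "opening": finger opening in m; "finger_force": force on a finger pad.
Only numpy, scipy, OpenCV 4.12 (cv2) and the standard library are available. Lean on these libraries where they do the work, as an engineer would, in place of code of your own. Each camera call takes 0.05 s, during which the arm holds its last target. There are 200 camera calls.

TASK

Put the biscuits out for coffee: press the two dark side tabs of the biscuit keeper's cover together, lift the cover straight off without lifting the keeper with it, and set it down gently, right way up, on the aluminium tray. Then lift the rack of biscuits out by its wooden grip, keep it level, and stand it gently on the tray beside the cover, both flat inside the rim. Leave the empty keeper standing where it was and do not disturb the cups and jugs.

Things in the scene. Friction and masses are not known exactly. Their poses are not given: they have to be found in the camera images.
- keeper: Biscuit keeper's box, sage green enamelled steel: 190 mm long (its x), 54 wide (its y), 64 high, walls and floor 3 mm, about 0.45 kg, loose, upright, 105 mm high with its cover on. Origin: centre of its underside; z up. A lip inside each long wall holds the cover's catches; with the cover caught, the whole keeper comes up with it.
- cover_mid (a point): Off-white snap-fit cover (0.2 kg): point midway between its two tabs, half-way up them. x along its 190 mm length, y from tab to tab, z up. Cover on: 21 mm above the keeper's rim, 85 mm above the table, axes as the keeper's. Ends low, 10 mm above the rim; the middle 84 mm is a raised housing 54 wide, top 20 mm above this point. Off, it stands level on ribs, this point 34 mm above what it stands on.
- tab_left (a joint): How far the dark tab on the cover's +y side is pressed in, m: 0 at rest, 0.006 home. Tab: 44 mm long, from 14 mm below to 14 mm above cover_mid, outer face 34.5 mm from it at rest (69 mm over both tabs), 28.5 mm when home. Springy: about 1 N to start, 6 N to press home, then it stops. Catches let go only while both tabs are in by more than 4 mm; tabs pinched with 15 N or more carry the cover.
- tab_right (a joint): The same for the tab on the cover's -y side, which slides towards the first: 0 at rest, 0.006 home.
- rack_grip (a point): Centre of the wooden grip, a level bar 30 mm long (x), 14 wide (y), 16 high, on a slim post amid the lift-out biscuit rack. Rack: steel, 178 mm long (x), 44 wide, 0.28 kg loaded, loose in the keeper (2 mm free each side). Grip 83 mm above the rack's underside, 22 above the keeper's rim, hidden by the cover until it is off. Biscuits reach 43 mm above the underside; rise 70 mm to clear. z up.
- tray: aluminium tray, 200 mm (its x) by 280 mm (its y), rim 14 mm high and 3 mm thick, its floor 3 mm above the table, about 0.6 kg, loose. Origin: centre of its underside. Empty at the start; cover and rack fit side by side, each with its length along the tray's y
- cup_a: white ceramic espresso cup, 62 mm across, 56 mm high, handle to its +y. Origin: centre of its underside
- cup_b: the second espresso cup, the same
- milk_jug: steel milk jug, 74 mm across, 86 mm high, handle to its +y reaching 62 mm from its axis. Origin: centre of its underside
- thermo_jug: stainless steel thermo jug with black twist cap, 116 mm across, 229 mm high, handle to its +y reaching 104 mm from its axis. Origin: centre of its underside
Not all that is in view belongs to the job. What is meant by the part that bears cover_mid is not red, and is the larger of those in its own colour. There is more than one size of the keeper; the one meant has the size given above.

How it is judged:
By the outcome, as a careful person would: the job done as asked, in the order asked, and still so for the second after the job is handed in, with the robot touching nothing.
It also fails if it takes over 67 s, if anything falls off the work surface, if the arm or the gripper's body presses on something with over 40 N, if the wrist force passes 120 N, or if a joint passes its speed limit or range.

## Working session

There is one attempt and no reset: what is moved stays moved. The work goes in short steps, Python scripts to look and compute and a shell command to move; the robot and the scene stay as the last step left them, time stands still between calls to the robot, and variables do not carry over. Pictures are saved under pics/ and viewed, at most 10 in all, crops included, and the job is handed in when it is done.

```bash
mkdir -p pics; ls
cat > h.py <<'E'
import numpy as np, cv2
from cell import bot, cams
def cap(n,save=None):
    p,d=cams.capture(n)
    if save: cv2.imwrite(f'pics/{save}.png',p[:,:,::-1])
    np.savez(f'{n}.npz',p=p,d=d); return p,d
def cam(n):
    i=cams.camera_info(n); R,_=cv2.Rodrigues(np.array(i['rvec'],float)); return i,R,np.array(i['tvec'],float).ravel()
def cloud(n,d):
    i,R,t=cam(n); v,u=np.indices(d.shape)
    P=np.stack([(u-i['cx'])/i['fx']*d,(v-i['cy'])/i['fy']*d,d],-1)
    W=(P-t)@R; W[d==0]=np.nan; return W
def ray(n,u,v,z):
    i,R,t=cam(n); r=R.T@np.array([(u-i['cx'])/i['fx'],(v-i['cy'])/i['fy'],1]); c=-R.T@t
    return c+r*(z-c[2])/r[2]
E
python3 - <<'E'
from h import *
for n in('side','top'):
    p,d=cap(n,n+'0'); i,R,t=cam(n); print(n,i['fx'],-R.T@t,R[2])
print(bot.get_state())
E
```

```text
pics
side 489.25976245272386 [ 0.4707133  -0.71488238  1.04404732] [ 0.06128126  0.66741674 -0.74215868]
top 491.15512751125834 [0.46091104 0.1461551  1.24046038] [ 0.05671063 -0.00791173 -0.99835931]
{'clock': 0.1, 'joint_pos': array([ 1.16202964e+00,  3.20238014e-01,  1.56553025e+00,  3.43342280e-06,
        1.25738150e+00, -2.00270766e-02]), 'dq': array([-0.00027853, -0.001249  , -0.00225712,  0.00099041, -0.00034852,
       -0.00106804]), 'joint_torque': array([ 1.43118541e-03, -4.16401899e+01, -2.34705234e+01,  1.26891155e-04,
        4.77961396e-03, -1.84477372e-06]), 'tcp_pos': array([0.21789651, 0.53196631, 0.40397074]), 'orientation': array([ 1.93148708e-01,  9.81169185e-01, -7.60382493e-04, -1.67239210e-04]), 'wrist_force': array([ 0.43327178,  1.11918514, -0.13519506]), 'wrist_torque': array([0.01168251, 0.04467027, 0.01207292]), 'finger_force': 0.0, 'opening': 0.08514383182069864}
```

View pics/side0.png

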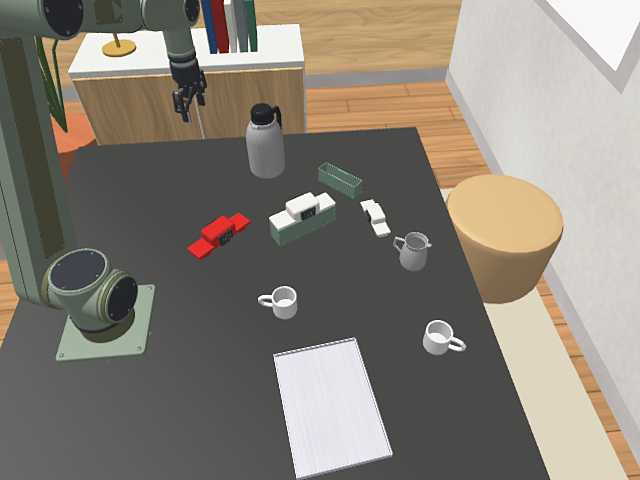

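View pics/top0.png

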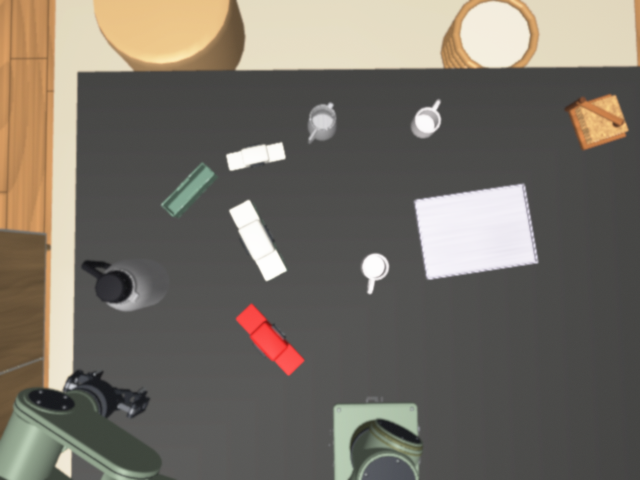

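The side view shows the large white-covered keeper at about (303,217). The red cover at (218,235), the small green box at (340,180) and the small white cover at (376,217) are decoys. In the top view the keeper is at (258,240), the tray at (476,232), and a cup stands between them at (375,267).

```bash
cat >> h.py <<'E'
def rect(P):
    (c,s,a)=cv2.minAreaRect((P[:,:2]*1000).astype(np.float32))
    if s[0]<s[1]: s=s[::-1]; a+=90
    a=(a+90)%180-90
    return np.round(c,1),np.round(s,1),round(a,1)
def blob(m,u,v):
    n,l=cv2.connectedComponents(m.astype(np.uint8)); return l==l[v,u]
E
python3 - <<'E'
from h import *
Z=np.load('top.npz');p,d=Z['p'].astype(int),Z['d'];W=cloud('top',d);z=W[...,2]
sat=p.max(-1)-p.min(-1)
w=(p.min(-1)>150)&(sat<40)
b=blob(w,258,240); P=W[b];P=P[~np.isnan(P[:,2])]
print('cover',rect(P),np.percentile(P[:,2],[2,25,50,75,98]))
hs=P[P[:,2]>.094]; print('housing',rect(hs),np.median(hs[:,2]),'ends',rect(P[(P[:,2]<.09)&(P[:,2]>.06)]))
# contour on plane z
def onplane(b,zz):
    c=max(cv2.findContours(b.astype(np.uint8),0,1)[0],key=cv2.contourArea)[:,0]
    return rect(np.array([ray('top',u,v,zz) for u,v in c]))
print('cover end plane',onplane(b,.074))
t=blob(w,476,232);print('tray',onplane(t,.008),np.nanmedian(W[t][:,2]))
for n,u,v,lo in(('cup_a',375,267,.05),('cup_b',427,121,.05),('milk',320,122,.075),('thermo',135,285,.15),('smallbox',188,190,.01),('smallcover',256,156,.01),('red',270,340,.01)):
    y,x=np.indices(z.shape);m=(np.hypot(x-u,y-v)<55)&(z>lo)
    if not m[v,u]: q=np.argwhere(m);k=q[np.argmin(np.hypot(q[:,0]-v,q[:,1]-u))];v,u=k
    bb=blob(m,u,v);Q=W[bb];print(n,rect(Q),round(np.nanmax(Q[:,2]),3))
Z=np.load('side.npz');p,d=Z['p'].astype(int),Z['d'];W=cloud('side',d)
w=(p.min(-1)>150)&(p.max(-1)-p.min(-1)<40); b=blob(w,300,207);P=W[b];P=P[~np.isnan(P[:,2])]
hs=P[P[:,2]>.099];print('side housing',rect(hs),np.median(hs[:,2]),'cover',rect(P[P[:,2]>.065]))
t=blob(w,330,400);P=W[t];print('side tray',rect(P[~np.isnan(P[:,2])]),np.nanmedian(P[:,2]))
E
```

```text
cover (array([509.1, 288.4]), array([205.7,  67. ]), 27.4) [0.00126077 0.07382046 0.07721411 0.10431947 0.10888932]
housing (array([505.7, 280.1]), array([85.9, 55. ]), 27.6) 0.10474418961605245 ends (array([505.4, 281.1]), array([189.9,  57.4]), 27.4)
cover end plane (array([505.5, 281.1]), array([193.1,  59.4]), 27.4)
tray (array([ 524.5, -262.3]), array([284.9, 204.1]), -82.1) 0.0035992292959409135
cup_a (array([434.5,   4.3]), array([74. , 59.6]), -47.7) 0.061
cup_b (array([ 798.2, -141.6]), array([72.9, 61.2]), -64.7) 0.061
milk (array([796. , 121.9]), array([61. , 60.8]), -75.6) 0.09
thermo (array([407.8, 581.2]), array([137.4, 103.3]), 86.5) 0.236
smallbox (array([636.4, 463.1]), array([0., 0.]), 0.0) 0.01
smallcover (array([719.2, 289.8]), array([142.8,  52.8]), -76.7) 0.049
red (array([264.4, 257.1]), array([189.7,  70.3]), 42.7) 0.06
side housing (array([506.7, 280.1]), array([86. , 54.4]), 27.8) 0.10534197035168597 cover (array([508.7, 280.7]), array([192.7,  61.2]), 28.8)
side tray (array([ 527.1, -257.7]), array([283.2, 203.5]), -82.1) 0.0037060896158971676
```

The keeper centre is at about (0.506, 0.280) with its long axis at 27.5°. The housing top measures 0.105, as it should. The tray is at about (0.525, -0.260) with its long axis at 97.9°. I'll raise the arm a little, turn it, then travel.

```bash
python3 -m inch '[{"dz":-0.05,"yaw":-0.069},{"dz":-0.05,"yaw":-0.069},{"dz":-0.05,"yaw":-0.069},{"yaw":-0.069},{"yaw":-0.069},{"yaw":-0.07},{}]' 1 30
cat >> h.py <<'E'
def go(x,y,z,yang):
    """needed shift in tool units at present yaw; and yaw turn (frac) so tool y lies at world angle yang (mod 180)"""
    from scipy.spatial.transform import Rotation as Ro
    s=bot.get_state(); R=Ro.from_quat(s['orientation']).as_matrix()
    e=R.T@(np.array([x,y,z])-s['tcp_pos'])/.2; a=np.degrees(np.arctan2(R[1,1],R[0,1]))
    dy=(yang-a+90)%180-90
    print('d',e.round(4),'norm/.25',round(np.linalg.norm(e)/.25,2),'yang',a.round(2),'yaw',round(-dy/120,4),'tilt',R[:,2].round(4),'F',s['wrist_force'].round(1),'t',round(s['clock'],2),'open',round(s['opening'],4),'tcp',s['tcp_pos'].round(4),'fp',round(s['finger_force'],1))
E
python3 -c "
from h import *
go(.506,.2803,.42,117.5)"
```

```text
d [-1.81   -0.6186 -0.0792] norm/.25 7.66 yang 67.73 yaw -0.4148 tilt [-6.0e-04 -1.4e-03 -1.0e+00] F [ 0.4  1.1 -0.1] t 0.1 open 0.0851 tcp [0.2179 0.532  0.404 ] fp 0.0$[0]: bad value
```

```bash
python3 -m inch '[{"dx":0,"dy":0,"dz":-0.05,"yaw":-0.069},{"dx":0,"dy":0,"dz":-0.05,"yaw":-0.069},{"dx":0,"dy":0,"dz":-0.05,"yaw":-0.069},{"dx":0,"dy":0,"dz":0,"yaw":-0.069},{"dx":0,"dy":0,"dz":0,"yaw":-0.069},{"dx":0,"dy":0,"dz":0,"yaw":-0.07},{"dx":0,"dy":0,"dz":0,"yaw":0}]' 1 30
python3 -c "
from h import *
go(.506,.2803,.42,117.5)"
```

```text
clock: 0.8
tcp_pos: [0.2179, 0.532, 0.4343]
orientation: [-0.238, 0.971, -0.0, -0.0]
wrist_force: [0.1, 0.1, 0.7]
opening: 0.0855
finger_force: 0.0
d [-0.6962 -1.7814  0.072 ] norm/.25 7.66 yang 117.51 yaw 0.0001 tilt [-3.e-04 -8.e-04 -1.e+00] F [0.1 0.1 0.7] t 0.8 open 0.0855 tcp [0.2179 0.532  0.4343] fp 0.0
```

```bash
python3 -m inch '[{"dx":-0.087,"dy":-0.2227,"dz":0,"yaw":0},{"dx":-0.087,"dy":-0.2227,"dz":0,"yaw":0},{"dx":-0.087,"dy":-0.2227,"dz":0,"yaw":0},{"dx":-0.087,"dy":-0.2227,"dz":0,"yaw":0},{"dx":-0.087,"dy":-0.2227,"dz":0,"yaw":0},{"dx":-0.087,"dy":-0.2227,"dz":0,"yaw":0},{"dx":-0.087,"dy":-0.2227,"dz":0,"yaw":0},{"dx":-0.087,"dy":-0.2227,"dz":0,"yaw":0},{"dx":0,"dy":0,"dz":0.15,"yaw":0},{"dx":0,"dy":0,"dz":0,"yaw":0}]'
python3 - <<'E'
from h import *
go(.506,.2803,.236,117.5)
p,d=cap('side','side1');W=cloud('side',d);p=p.astype(int)
v,u=np.indices(d.shape)
m=(p.max(-1)<70)&(np.linalg.norm(np.nan_to_num(W)-[.506,.28,.085],axis=-1)<.06);print(m.sum())
P=W[m];print(P.mean(0))
cv2.imwrite('pics/c1.png',cv2.resize(p[130:280,210:400].astype(np.uint8)[:,:,::-1],(760,600),interpolation=2))
E
```

```text
clock: 1.8
tcp_pos: [0.5062, 0.2789, 0.4009]
orientation: [-0.235, 0.972, -0.001, -0.004]
wrist_force: [-0.3, 0.3, -0.2]
opening: 0.0856
finger_force: 0.0
d [-0.0093  0.0066  0.8244] norm/.25 3.3 yang 117.21 yaw -0.0024 tilt [-0.0076 -0.0036 -1.    ] F [-0.3  0.3 -0.2] t 1.8 open 0.0856 tcp [0.5062 0.2789 0.4009] fp 0.0
119
[0.51734321 0.25726332 0.08919591]
```

View pics/c1.png

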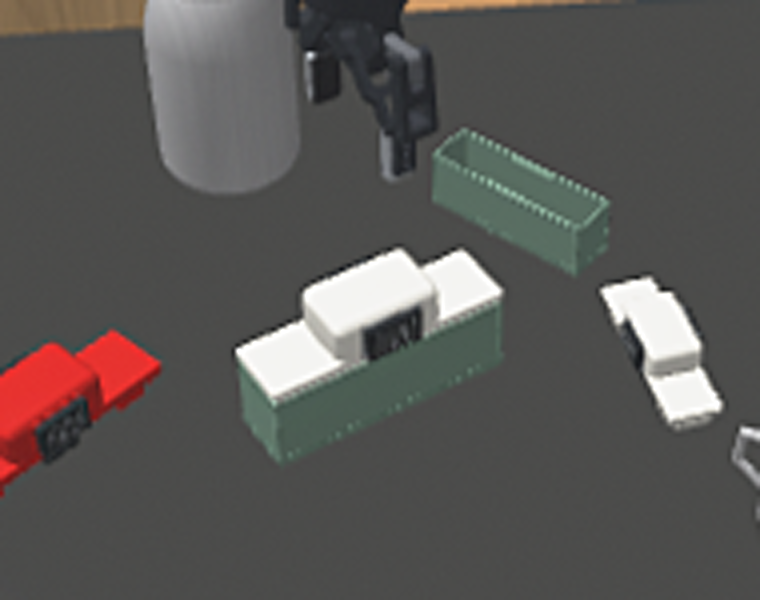

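The side crop shows the keeper with its cover on. The near dark tab is centred on the housing at crop (392,333), and the gripper is open above it.

```bash
python3 -m inch '[{"dx":0,"dy":0,"dz":0.17,"yaw":0},{"dx":0,"dy":0,"dz":0.17,"yaw":0},{"dx":0,"dy":0,"dz":0.17,"yaw":0},{"dx":0,"dy":0,"dz":0,"yaw":0},{"dx":0,"dy":0,"dz":0,"yaw":0},{"dx":0,"dy":0,"dz":0,"yaw":0}]'
python3 - <<'E'
from h import *
go(.506,.2803,.236,117.5)
E
```

```text
clock: 2.45
tcp_pos: [0.5066, 0.2813, 0.3053]
orientation: [-0.238, 0.971, 0.001, 0.002]
wrist_force: [0.6, 0.3, 0.6]
opening: 0.0857
finger_force: 0.0
d [ 0.0065 -0.0033  0.3466] norm/.25 1.39 yang 117.55 yaw 0.0004 tilt [ 0.0041  0.0023 -1.    ] F [0.6 0.3 0.6] t 2.45 open 0.0857 tcp [0.5066 0.2813 0.3053] fp 0.0
```

```bash
python3 -m inch '[{"dx":0,"dy":0,"dz":0,"yaw":0},{"dx":0,"dy":0,"dz":0.05,"yaw":0},{"dx":0,"dy":0,"dz":0.06,"yaw":0},{"dx":0,"dy":0,"dz":0.06,"yaw":0},{"dx":0,"dy":0,"dz":0.06,"yaw":0},{"dx":0,"dy":0,"dz":0.06,"yaw":0},{"dx":0,"dy":0,"dz":0.05,"yaw":0},{"dx":0,"dy":0,"dz":0,"yaw":0},{"dx":0,"dy":0,"dz":0,"yaw":0},{"dx":0,"dy":0,"dz":0,"yaw":0}]'
python3 - <<'E'
from h import *
go(.506,.2803,.236,117.5)
E
```

```text
clock: 3.45
tcp_pos: [0.5063, 0.2806, 0.2352]
orientation: [-0.238, 0.971, 0.0, 0.001]
wrist_force: [-1.0, -0.3, 0.3]
opening: 0.0854
finger_force: 0.0
d [ 0.0021 -0.0003 -0.004 ] norm/.25 0.02 yang 117.52 yaw 0.0002 tilt [ 1.1e-03  6.0e-04 -1.0e+00] F [-1.  -0.3  0.3] t 3.45 open 0.0854 tcp [0.5063 0.2806 0.2352] fp 0.0
```

```bash
python3 -m inch '[{"dx":0,"dy":0,"dz":0,"yaw":0},{"dx":0,"dy":0,"dz":0,"yaw":0},{"dx":0,"dy":0,"dz":0,"yaw":0},{"dx":0,"dy":0,"dz":0,"yaw":0},{"dx":0,"dy":0,"dz":0,"yaw":0}]' 0.2 30
python3 -c "
from h import *
go(.506,.2803,.236,117.5)"
```

```text
clock: 3.95
tcp_pos: [0.5067, 0.2799, 0.2364]
orientation: [-0.238, 0.971, -0.0, 0.001]
wrist_force: [0.3, -5.0, 6.8]
opening: 0.0555
finger_force: 31.6
d [0.0021 0.0032 0.0021] norm/.25 0.02 yang 117.53 yaw 0.0003 tilt [ 2.8e-03 -1.0e-04 -1.0e+00] F [ 0.3 -5.   6.8] t 3.95 open 0.0555 tcp [0.5067 0.2799 0.2364] fp 31.6
```

```bash
python3 -m inch '[{"dx":0,"dy":0,"dz":0,"yaw":0},{"dx":0,"dy":0,"dz":-0.01,"yaw":0},{"dx":0,"dy":0,"dz":-0.02,"yaw":0},{"dx":0,"dy":0,"dz":-0.03,"yaw":0},{"dx":0,"dy":0,"dz":-0.04,"yaw":0},{"dx":0,"dy":0,"dz":-0.05,"yaw":0},{"dx":0,"dy":0,"dz":0,"yaw":0},{"dx":0,"dy":0,"dz":0,"yaw":0}]'
python3 - <<'E'
from h import *
go(.506,.2803,.236,117.5)
p,d=cap('side')
cv2.imwrite('pics/c2.png',cv2.resize(p[130:280,210:400][:,:,::-1],(760,600),interpolation=2))
E
```

```text
clock: 4.75
tcp_pos: [0.5061, 0.2805, 0.2652]
orientation: [-0.238, 0.971, 0.0, 0.0]
wrist_force: [0.1, 0.2, -2.4]
opening: 0.0552
finger_force: 32.4
d [ 0.001  -0.0006  0.1461] norm/.25 0.58 yang 117.53 yaw 0.0002 tilt [ 9.e-04  5.e-04 -1.e+00] F [ 0.1  0.2 -2.4] t 4.75 open 0.0552 tcp [0.5061 0.2805 0.2652] fp 32.4
```

View pics/c2.png

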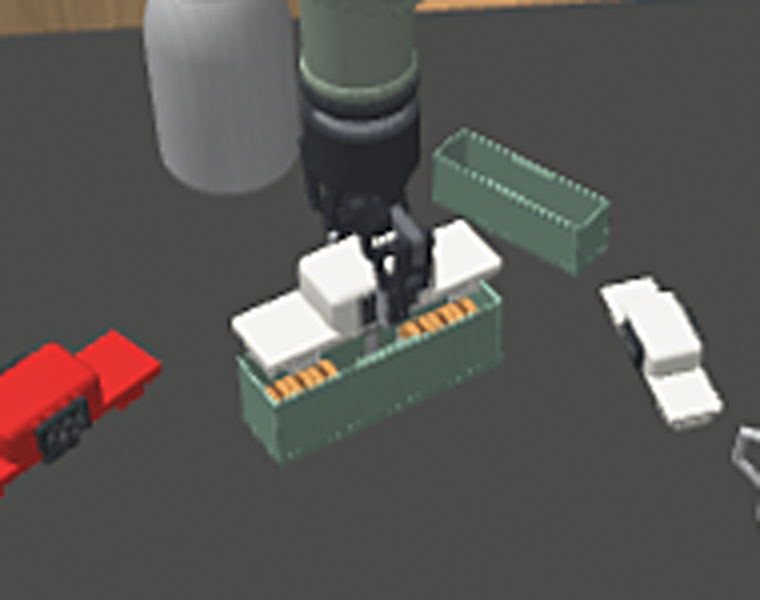

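The crop shows the cover lifted level with the keeper still standing and the biscuits visible inside. The force is -2.4 N, which is the cover alone. Next I'll lift, turn, and carry.

```bash
python3 -m inch '[{"dx":0,"dy":0,"dz":-0.1,"yaw":0},{"dx":0,"dy":0,"dz":-0.15,"yaw":0},{"dx":0,"dy":0,"dz":-0.15,"yaw":0.03},{"dx":0,"dy":0,"dz":-0.1,"yaw":0.06},{"dx":0,"dy":0,"dz":0,"yaw":0.07},{"dx":0,"dy":0,"dz":0,"yaw":0.07},{"dx":0,"dy":0,"dz":0,"yaw":0.07},{"dx":0,"dy":0,"dz":0,"yaw":0.07},{"dx":0,"dy":0,"dz":0,"yaw":0.07},{"dx":0,"dy":0,"dz":0,"yaw":0.07}]'
python3 -m inch '[{"dx":0,"dy":0,"dz":0,"yaw":0.07},{"dx":0,"dy":0,"dz":0,"yaw":0.07},{"dx":0,"dy":0,"dz":0,"yaw":0.07},{"dx":0,"dy":0,"dz":0,"yaw":0.07},{"dx":0,"dy":0,"dz":0,"yaw":0.07},{"dx":0,"dy":0,"dz":0,"yaw":0.053},{"dx":0,"dy":0,"dz":0,"yaw":0},{"dx":0,"dy":0,"dz":0,"yaw":0},{"dx":0,"dy":0,"dz":0,"yaw":0}]'
python3 - <<'E'
from h import *
go(.4839,-.2663,.37,7.9)
E
```

```text
clock: 5.8
tcp_pos: [0.5059, 0.2803, 0.3641]
orientation: [0.293, 0.956, -0.0, -0.001]
wrist_force: [-0.3, -0.2, -2.1]
opening: 0.0552
finger_force: 33.3
clock: 6.7
tcp_pos: [0.506, 0.2804, 0.3645]
orientation: [0.656, 0.755, -0.0, -0.0]
wrist_force: [0.5, 0.2, -1.9]
opening: 0.0549
finger_force: 33.3
d [-2.691  -0.4926 -0.027 ] norm/.25 10.94 yang 8.06 yaw 0.0013 tilt [-4.e-04 -2.e-04 -1.e+00] F [ 0.5  0.2 -1.9] t 6.7 open 0.0549 tcp [0.506  0.2804 0.3645] fp 33.3
```

```bash
python3 -m inch '[{"dx":-0.09,"dy":-0.0165,"dz":0,"yaw":0},{"dx":-0.18,"dy":-0.033,"dz":0,"yaw":0},{"dx":-0.18,"dy":-0.033,"dz":0,"yaw":0},{"dx":-0.18,"dy":-0.033,"dz":0,"yaw":0},{"dx":-0.18,"dy":-0.033,"dz":0,"yaw":0},{"dx":-0.18,"dy":-0.033,"dz":0,"yaw":0},{"dx":-0.18,"dy":-0.033,"dz":0,"yaw":0},{"dx":-0.18,"dy":-0.033,"dz":0,"yaw":0},{"dx":-0.18,"dy":-0.033,"dz":0,"yaw":0},{"dx":-0.18,"dy":-0.033,"dz":0,"yaw":0}]'
python3 -m inch '[{"dx":-0.18,"dy":-0.033,"dz":0,"yaw":0},{"dx":-0.18,"dy":-0.033,"dz":0,"yaw":0},{"dx":-0.18,"dy":-0.033,"dz":0,"yaw":0},{"dx":-0.18,"dy":-0.033,"dz":0,"yaw":0},{"dx":-0.18,"dy":-0.033,"dz":0,"yaw":0},{"dx":-0.081,"dy":-0.014,"dz":0,"yaw":0},{"dx":0,"dy":0,"dz":0,"yaw":0},{"dx":0,"dy":0,"dz":0,"yaw":0},{"dx":0,"dy":0,"dz":0,"yaw":0},{"dx":0,"dy":0,"dz":0,"yaw":0}]'
python3 - <<'E'
from h import *
p,d=cap('side')
go(.4839,-.2663,.188,7.9)
p,d=cap('top','top3')
E
```

```text
clock: 7.7
tcp_pos: [0.4904, -0.0691, 0.3649]
orientation: [0.656, 0.755, -0.0, 0.0]
wrist_force: [0.3, -0.7, -1.3]
opening: 0.0548
finger_force: 33.3
clock: 8.7
tcp_pos: [0.4831, -0.2651, 0.3647]
orientation: [0.656, 0.755, 0.0, -0.0]
wrist_force: [-0.5, -0.4, -2.8]
opening: 0.0555
finger_force: 33.3
d [-0.0063  0.0026  0.8841] norm/.25 3.54 yang 8.06 yaw 0.0013 tilt [ 1.e-04  3.e-04 -1.e+00] F [-0.5  0.  -2. ] t 8.75 open 0.0554 tcp [ 0.4832 -0.2652  0.3648] fp 33.3
```

```bash
python3 -m inch '[{"dx":0,"dy":0,"dz":0.1,"yaw":0},{"dx":0,"dy":0,"dz":0.14,"yaw":0},{"dx":0,"dy":0,"dz":0.15,"yaw":0},{"dx":0,"dy":0,"dz":0.15,"yaw":0},{"dx":0,"dy":0,"dz":0.12,"yaw":0},{"dx":0,"dy":0,"dz":0.06,"yaw":0},{"dx":0,"dy":0,"dz":0.02,"yaw":0},{"dx":0,"dy":0,"dz":0,"yaw":0},{"dx":0,"dy":0,"dz":0,"yaw":0}]'
python3 - <<'E'
from h import *
go(.4839,-.2663,.188,7.9)
p,d=cap('side');W=cloud('side',d)
g=(p.min(-1)>215)&(W[...,2]>.03)&(W[...,2]<.11)&(np.hypot(W[...,0]-.484,W[...,1]+.266)<.12)
Q=W[g];e=Q[(Q[:,2]<.065)];print(g.sum(),rect(Q),rect(e),np.percentile(Q[:,2],[2,25,50,75,98]))
A=np.c_[e[:,:2]-e[:,:2].mean(0),np.ones(len(e))];print('plane',np.linalg.lstsq(A,e[:,2],rcond=None)[0])
cv2.imwrite('pics/c3.png',cv2.resize(p[300:480,220:440][:,:,::-1],(733,600),interpolation=2))
E
```

```text
clock: 9.7
tcp_pos: [0.4836, -0.2664, 0.2179]
orientation: [0.656, 0.755, 0.0, 0.001]
wrist_force: [-0.4, 0.5, -1.7]
opening: 0.0548
finger_force: 33.3
d [0.0007 0.0011 0.1495] norm/.25 0.6 yang 7.97 yaw 0.0006 tilt [ 0.0022 -0.0012 -1.    ] F [-0.4  0.5 -1.7] t 9.7 open 0.0548 tcp [ 0.4836 -0.2664  0.2179] fp 33.3
1163 (array([ 498., -306.]), array([101.2,  68.9]), -84.2) (array([ 493.2, -324.8]), array([65.8, 53.5]), -82.2) [0.05221507 0.05511411 0.05726963 0.08592172 0.08919259]
plane [ 0.0121263  -0.00447975  0.05541984]
```

View pics/c3.png

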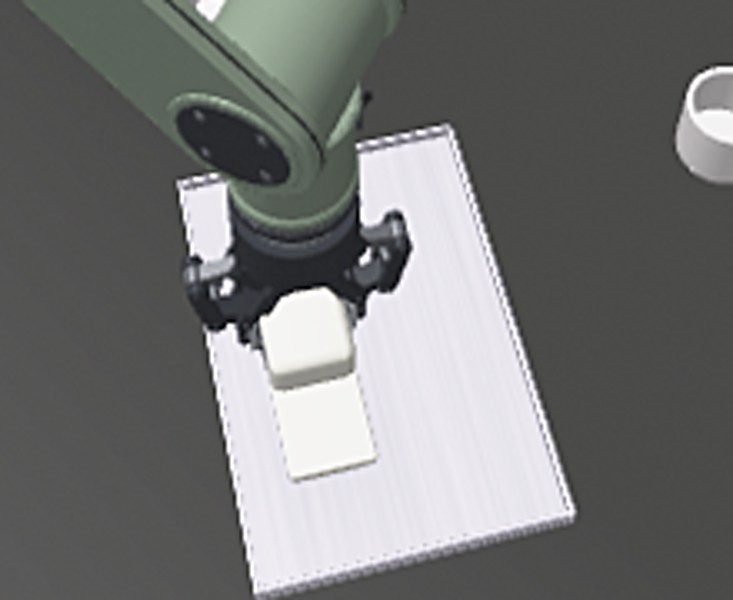

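The crop shows the cover held level over the tray, parallel to it and inside its left rim. Depth heights match expectation, leaving about 30 mm to go.

```bash
python3 -m inch '[{"dx":0,"dy":0,"dz":0.03,"yaw":0},{"dx":0,"dy":0,"dz":0.03,"yaw":0},{"dx":0,"dy":0,"dz":0.03,"yaw":0},{"dx":0,"dy":0,"dz":0.02,"yaw":0},{"dx":0,"dy":0,"dz":0.015,"yaw":0},{"dx":0,"dy":0,"dz":0.01,"yaw":0},{"dx":0,"dy":0,"dz":0,"yaw":0},{"dx":0,"dy":0,"dz":0,"yaw":0},{"dx":0,"dy":0,"dz":0,"yaw":0}]'
python3 -m inch '[{"dx":0,"dy":0,"dz":0.005,"yaw":0},{"dx":0,"dy":0,"dz":0.005,"yaw":0},{"dx":0,"dy":0,"dz":0,"yaw":0},{"dx":0,"dy":0,"dz":0,"yaw":0}]'
```

```text
clock: 10.65
tcp_pos: [0.4832, -0.2663, 0.1899]
orientation: [0.656, 0.755, 0.0, 0.0]
wrist_force: [-0.5, -0.1, -2.9]
opening: 0.055
finger_force: 33.3
clock: 11.05
tcp_pos: [0.4832, -0.2662, 0.1885]
orientation: [0.656, 0.755, 0.0, 0.0]
wrist_force: [-0.6, 1.2, 5.3]
opening: 0.0553
finger_force: 35.0
```

Contact at 0.1885, as predicted. Now I'll release.

```bash
python3 -m inch '[{"dx":0,"dy":0,"dz":0,"yaw":0},{"dx":0,"dy":0,"dz":0,"yaw":0},{"dx":0,"dy":0,"dz":0,"yaw":0},{"dx":0,"dy":0,"dz":0,"yaw":0}]' 0.84
python3 -m inch '[{"dx":0,"dy":0,"dz":-0.04,"yaw":0},{"dx":0,"dy":0,"dz":-0.1,"yaw":0},{"dx":0,"dy":0,"dz":-0.2,"yaw":0},{"dx":0,"dy":0,"dz":-0.2,"yaw":0},{"dx":0,"dy":0,"dz":-0.2,"yaw":0},{"dx":0,"dy":0,"dz":-0.15,"yaw":0},{"dx":0,"dy":0,"dz":0,"yaw":0},{"dx":0,"dy":0,"dz":0,"yaw":0}]'
python3 - <<'E'
from h import *
go(.506,.2803,.36,117.5)
for n in('side','top'):
    p,d=cap(n);W=cloud(n,d);q=p.astype(int)
    m=(q[...,0]-q[...,2]>35)&(np.hypot(W[...,0]-.506,W[...,1]-.28)<.12)&(W[...,2]>.02)
    Q=W[m];print(n,'biscuit/wood',m.sum(),rect(Q),np.percentile(Q[:,2],[5,50,99]))
    G=Q[Q[:,2]>.07];print('grip',len(G),rect(G) if len(G)>4 else '',np.median(G,0))
    g=(q[...,1]-q[...,0]>15)&(np.hypot(W[...,0]-.506,W[...,1]-.28)<.12)&(W[...,2]>.055);print('rim',rect(W[g]))
    g=(q.min(-1)>150)&(W[...,2]>.025)&(W[...,2]<.08)&(np.hypot(W[...,0]-.484,W[...,1]+.266)<.12)
    Q=W[g];print('cover',g.sum(),rect(Q),np.percentile(Q[:,2],[2,30,90,98]))
p=np.load('top.npz')['p'];s=np.load('side.npz')['p']
a=cv2.resize(s[150:270,230:370],(400,343));b=cv2.resize(p[180:300,190:330],(400,343));cv2.imwrite('pics/c4.png',np.hstack([a,b])[:,:,::-1])
E
```

```text
clock: 11.45
tcp_pos: [0.4832, -0.2663, 0.1876]
orientation: [0.656, 0.754, 0.0, 0.0]
wrist_force: [0.1, -0.1, -0.1]
opening: 0.0782
finger_force: 0.0
clock: 12.25
tcp_pos: [0.4829, -0.2661, 0.3666]
orientation: [0.656, 0.755, 0.0, 0.001]
wrist_force: [-0.4, 0.3, -0.1]
opening: 0.0785
finger_force: 0.0
d [2.6897 0.4931 0.031 ] norm/.25 10.94 yang 7.96 yaw 0.5872 tilt [ 1.5e-03 -8.0e-04 -1.0e+00] F [-0.4  0.3 -0.1] t 12.25 open 0.0785 tcp [ 0.4829 -0.2661  0.3666] fp 0.0
side biscuit/wood 45 (array([569.4, 312.9]), array([56.1, 30.8]), -72.1) [0.04139333 0.04463857 0.06594216]
grip 0  [nan nan nan]
rim (array([566.1, 312.6]), array([59.6, 56.5]), -58.9)
cover 1832 (array([ 483.6, -263.8]), array([190.3,  68.3]), -81.7) [0.02518622 0.02754336 0.05858593 0.06026571]
top biscuit/wood 749 (array([507.4, 281.9]), array([179.2,  38.7]), 27.5) [0.02989205 0.04241857 0.09733649]
grip 78 (array([505.9, 279.5]), array([29.9, 13.7]), 26.1) [0.50519947 0.27853012 0.09447178]
rim (array([506.1, 279.7]), array([190. ,  54.6]), 27.3)
cover 1417 (array([ 482.1, -259.6]), array([181.5,  68.8]), -81.4) [0.02527708 0.02872487 0.0590279  0.06104123]
  return _methods._mean(a, axis=axis, dtype=dtype,
  ret = um.true_divide(
```

View pics/c4.png

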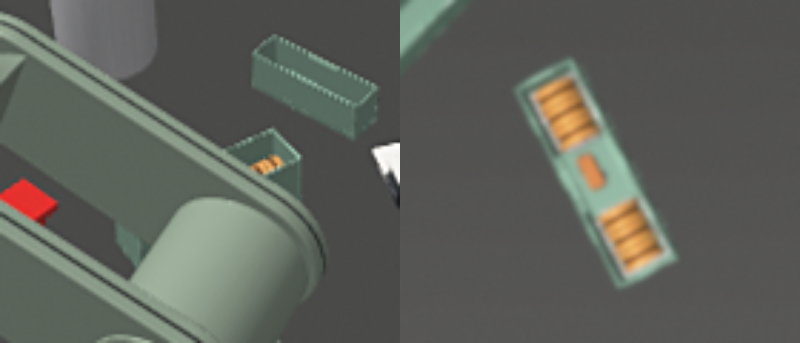

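The cover stands level in the tray. The rack grip is at (0.506, 0.280) with its top at 0.094, as expected, and the keeper hasn't moved. Going back to it.

```bash
python3 -m inch '[{"dx":0.09,"dy":0.0165,"dz":0,"yaw":0},{"dx":0.18,"dy":0.033,"dz":0,"yaw":0},{"dx":0.18,"dy":0.033,"dz":0,"yaw":0},{"dx":0.18,"dy":0.033,"dz":0,"yaw":0},{"dx":0.18,"dy":0.033,"dz":0,"yaw":0},{"dx":0.18,"dy":0.033,"dz":0,"yaw":0},{"dx":0.18,"dy":0.033,"dz":0,"yaw":0},{"dx":0.18,"dy":0.033,"dz":0,"yaw":0},{"dx":0.18,"dy":0.033,"dz":0,"yaw":0},{"dx":0.18,"dy":0.033,"dz":0,"yaw":0}]' -0.06 50
python3 -m inch '[{"dx":0.18,"dy":0.033,"dz":0,"yaw":0},{"dx":0.18,"dy":0.033,"dz":0,"yaw":0},{"dx":0.18,"dy":0.033,"dz":0,"yaw":0},{"dx":0.18,"dy":0.033,"dz":0,"yaw":0},{"dx":0.18,"dy":0.033,"dz":0,"yaw":0},{"dx":0.08,"dy":0.0146,"dz":0,"yaw":0.03}]'
python3 -m inch '[{"dx":0,"dy":0,"dz":0,"yaw":0.07},{"dx":0,"dy":0,"dz":0,"yaw":0.07},{"dx":0,"dy":0,"dz":0,"yaw":0.07},{"dx":0,"dy":0,"dz":0,"yaw":0.07},{"dx":0,"dy":0,"dz":0,"yaw":0.07},{"dx":0,"dy":0,"dz":0,"yaw":0.07},{"dx":0,"dy":0,"dz":0,"yaw":0.07},{"dx":0,"dy":0,"dz":0,"yaw":0.068},{"dx":0,"dy":0,"dz":0,"yaw":0},{"dx":0,"dy":0,"dz":0,"yaw":0}]'
python3 - <<'E'
from h import *
go(.506,.280,.243,117.4)
E
```

```text
clock: 13.35
tcp_pos: [0.4969, 0.0834, 0.3646]
orientation: [0.656, 0.755, -0.001, -0.001]
wrist_force: [0.3, -0.2, 0.6]
opening: 0.0399
finger_force: 0.0
clock: 13.95
tcp_pos: [0.5051, 0.2836, 0.3642]
orientation: [0.679, 0.734, -0.001, -0.001]
wrist_force: [0.1, -1.0, -0.6]
opening: 0.0403
finger_force: 0.0
clock: 14.95
tcp_pos: [0.5056, 0.2806, 0.3649]
orientation: [0.971, 0.239, -0.001, 0.0]
wrist_force: [0.8, -0.1, -0.3]
opening: 0.0401
finger_force: 0.0
d [0.0013 0.0037 0.6093] norm/.25 2.44 yang -62.4 yaw 0.0017 tilt [-1.8e-03 -7.0e-04 -1.0e+00] F [ 0.8 -0.1 -0.3] t 14.95 open 0.0401 tcp [0.5056 0.2806 0.3649] fp 0.0
```

```bash
python3 -m inch '[{"dx":0.001,"dy":0.003,"dz":0.1,"yaw":0},{"dx":0,"dy":0,"dz":0.14,"yaw":0},{"dx":0,"dy":0,"dz":0.14,"yaw":0},{"dx":0,"dy":0,"dz":0.12,"yaw":0},{"dx":0,"dy":0,"dz":0.07,"yaw":0},{"dx":0,"dy":0,"dz":0.04,"yaw":0},{"dx":0,"dy":0,"dz":0,"yaw":0},{"dx":0,"dy":0,"dz":0,"yaw":0},{"dx":0,"dy":0,"dz":0,"yaw":0},{"dx":0,"dy":0,"dz":0,"yaw":0}]'
python3 -c "
from h import *
go(.506,.280,.243,117.4)"
python3 -m inch '[{"dx":0,"dy":0,"dz":0,"yaw":0},{"dx":0,"dy":0,"dz":0,"yaw":0},{"dx":0,"dy":0,"dz":0,"yaw":0},{"dx":0,"dy":0,"dz":0,"yaw":0},{"dx":0,"dy":0,"dz":0,"yaw":0},{"dx":0,"dy":0,"dz":0,"yaw":0}]' -0.9 50
python3 -c "
from h import *
go(.506,.280,.243,117.4)"
```

```text
clock: 15.95
tcp_pos: [0.5069, 0.2799, 0.2446]
orientation: [0.972, 0.237, 0.001, -0.0]
wrist_force: [0.7, 0.8, 0.1]
opening: 0.0402
finger_force: 0.0
d [-0.0038 -0.0023  0.0082] norm/.25 0.04 yang -62.58 yaw 0.0001 tilt [ 1.6e-03  9.0e-04 -1.0e+00] F [0.7 0.8 0.1] t 15.95 open 0.0402 tcp [0.5069 0.2799 0.2446] fp 0.0
clock: 16.55
tcp_pos: [0.5069, 0.2798, 0.2442]
orientation: [0.972, 0.237, 0.0, -0.0]
wrist_force: [0.4, -1.2, 4.3]
opening: 0.013
finger_force: 51.1
d [-0.0033 -0.0031  0.0062] norm/.25 0.03 yang -62.59 yaw 0.0001 tilt [ 9.e-04  2.e-04 -1.e+00] F [ 0.4 -1.2  4.3] t 16.55 open 0.013 tcp [0.5069 0.2798 0.2442] fp 51.1
```

```bash
python3 -m inch '[{"dx":0,"dy":0,"dz":-0.01,"yaw":0},{"dx":0,"dy":0,"dz":-0.02,"yaw":0},{"dx":0,"dy":0,"dz":-0.03,"yaw":0},{"dx":0,"dy":0,"dz":-0.03,"yaw":0},{"dx":0,"dy":0,"dz":-0.03,"yaw":0},{"dx":0,"dy":0,"dz":0,"yaw":0},{"dx":0,"dy":0,"dz":0,"yaw":0}]'
python3 -c "
from h import *
go(.506,.280,.243,117.4)
p,d=cap('side')
cv2.imwrite('pics/c5.png',cv2.resize(p[130:280,210:400][:,:,::-1],(760,600),interpolation=2))"
```

```text
clock: 17.25
tcp_pos: [0.5066, 0.2798, 0.268]
orientation: [0.972, 0.237, 0.0, -0.0]
wrist_force: [-0.4, 0.2, -3.2]
opening: 0.0134
finger_force: 50.0
d [-0.0024 -0.0024  0.1248] norm/.25 0.5 yang -62.6 yaw 0.0 tilt [ 3.e-04  3.e-04 -1.e+00] F [-0.4  0.2 -3.2] t 17.25 open 0.0134 tcp [0.5066 0.2798 0.268 ] fp 50.0
```

View pics/c5.png

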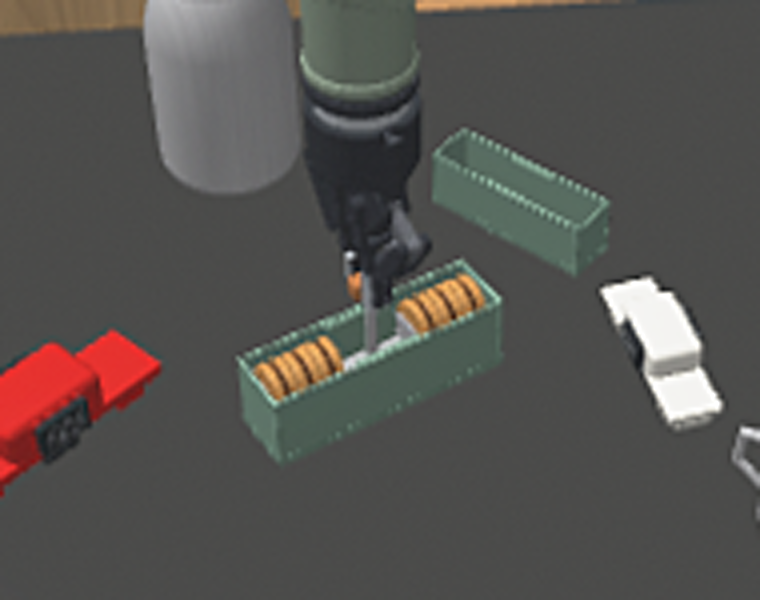

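The crop shows the rack rising level out of the keeper, which stays put (-3.2 N). I'll lift it clear and turn.

```bash
python3 -m inch '[{"dx":0,"dy":0,"dz":-0.08,"yaw":0},{"dx":0,"dy":0,"dz":-0.11,"yaw":0},{"dx":0,"dy":0,"dz":-0.12,"yaw":0},{"dx":0,"dy":0,"dz":-0.12,"yaw":0},{"dx":0,"dy":0,"dz":-0.07,"yaw":-0.03},{"dx":0,"dy":0,"dz":0,"yaw":-0.06},{"dx":0,"dy":0,"dz":0,"yaw":-0.07},{"dx":0,"dy":0,"dz":0,"yaw":-0.07},{"dx":0,"dy":0,"dz":0,"yaw":-0.07},{"dx":0,"dy":0,"dz":0,"yaw":-0.07}]'
python3 -m inch '[{"dx":0,"dy":0,"dz":0,"yaw":-0.07},{"dx":0,"dy":0,"dz":0,"yaw":-0.07},{"dx":0,"dy":0,"dz":0,"yaw":-0.05},{"dx":0,"dy":0,"dz":0,"yaw":-0.0275},{"dx":0,"dy":0,"dz":0,"yaw":0},{"dx":0,"dy":0,"dz":0,"yaw":0},{"dx":0,"dy":0,"dz":0,"yaw":0}]'
python3 - <<'E'
from h import *
go(.5701,-.2543,.37,7.9)
E
```

```text
clock: 18.3
tcp_pos: [0.5065, 0.2797, 0.3672]
orientation: [0.808, 0.589, -0.001, -0.0]
wrist_force: [0.0, 0.3, -2.9]
opening: 0.0132
finger_force: 50.0
clock: 19.0
tcp_pos: [0.5067, 0.2797, 0.3676]
orientation: [0.657, 0.754, -0.0, -0.0]
wrist_force: [-0.0, 0.5, -3.2]
opening: 0.013
finger_force: 50.0
d [-2.6885 -0.0504 -0.0121] norm/.25 10.76 yang 7.85 yaw -0.0004 tilt [-3.e-04 -1.e-04 -1.e+00] F [-0.   0.5 -3.2] t 19.0 open 0.013 tcp [0.5067 0.2797 0.3676] fp 50.0
```

```bash
python3 -m inch '[{"dx":-0.06,"dy":-0.003,"dz":0,"yaw":0},{"dx":-0.12,"dy":-0.003,"dz":0,"yaw":0},{"dx":-0.16,"dy":-0.003,"dz":0,"yaw":0},{"dx":-0.16,"dy":-0.003,"dz":0,"yaw":0},{"dx":-0.16,"dy":-0.003,"dz":0,"yaw":0},{"dx":-0.16,"dy":-0.003,"dz":0,"yaw":0},{"dx":-0.16,"dy":-0.003,"dz":0,"yaw":0},{"dx":-0.16,"dy":-0.003,"dz":0,"yaw":0},{"dx":-0.16,"dy":-0.003,"dz":0,"yaw":0},{"dx":-0.16,"dy":-0.003,"dz":0,"yaw":0}]'
python3 -m inch '[{"dx":-0.16,"dy":-0.003,"dz":0,"yaw":0},{"dx":-0.16,"dy":-0.003,"dz":0,"yaw":0},{"dx":-0.16,"dy":-0.003,"dz":0,"yaw":0},{"dx":-0.16,"dy":-0.003,"dz":0,"yaw":0},{"dx":-0.16,"dy":-0.003,"dz":0,"yaw":0},{"dx":-0.16,"dy":-0.003,"dz":0,"yaw":0},{"dx":-0.14,"dy":-0.002,"dz":0,"yaw":0},{"dx":-0.09,"dy":0,"dz":0,"yaw":0},{"dx":-0.0385,"dy":0,"dz":0,"yaw":0},{"dx":0,"dy":0,"dz":0,"yaw":0}]'
python3 -m inch '[{"dx":0,"dy":0,"dz":0,"yaw":0},{"dx":0,"dy":0,"dz":0.08,"yaw":0},{"dx":0,"dy":0,"dz":0.12,"yaw":0},{"dx":0,"dy":0,"dz":0.1,"yaw":0},{"dx":0,"dy":0,"dz":0.05,"yaw":0},{"dx":0,"dy":0,"dz":0,"yaw":0},{"dx":0,"dy":0,"dz":0,"yaw":0},{"dx":0,"dy":0,"dz":0,"yaw":0}]'
python3 - <<'E'
from h import *
go(.5701,-.2543,.2442,7.9)
p,d=cap('side')
cv2.imwrite('pics/c6.png',cv2.resize(p[300:480,220:440][:,:,::-1],(733,600),interpolation=2))
E
```

```text
clock: 20.0
tcp_pos: [0.5405, -0.0123, 0.3678]
orientation: [0.657, 0.754, -0.0, 0.0]
wrist_force: [0.4, -0.0, -2.6]
opening: 0.0126
finger_force: 50.0
clock: 21.0
tcp_pos: [0.5705, -0.2548, 0.3675]
orientation: [0.657, 0.754, 0.0, -0.0]
wrist_force: [-0.7, 0.5, -3.2]
opening: 0.0131
finger_force: 50.0
clock: 21.8
tcp_pos: [0.5711, -0.2541, 0.2991]
orientation: [0.657, 0.754, 0.0, 0.001]
wrist_force: [-0.2, -0.1, -3.7]
opening: 0.0127
finger_force: 49.9
d [ 0.     -0.006   0.2746] norm/.25 1.1 yang 7.92 yaw 0.0002 tilt [ 0.0025 -0.001  -1.    ] F [-0.2 -0.1 -3.7] t 21.8 open 0.0127 tcp [ 0.5711 -0.2541  0.2991] fp 49.9
```

View pics/c6.png

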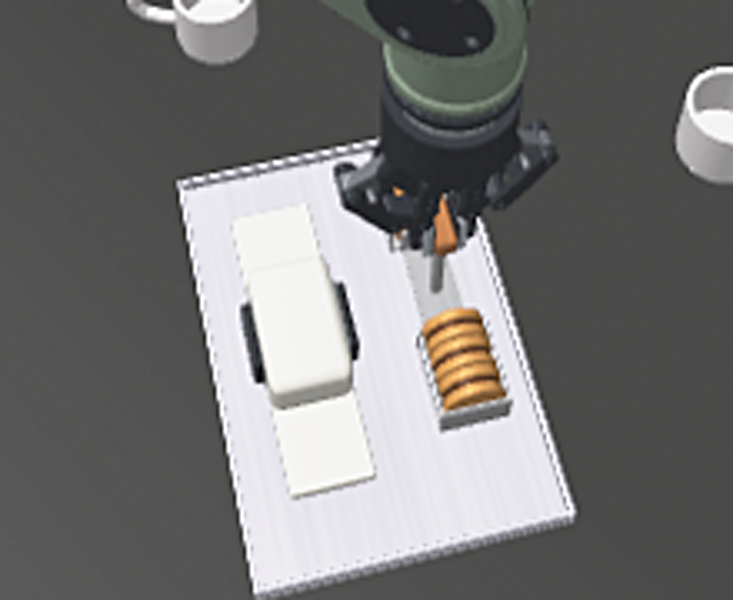

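The crop shows the rack hanging level beside the cover, parallel to it, with free space to the cover and the right rim. Lowering.

```bash
python3 -m inch '[{"dx":0,"dy":0,"dz":0.04,"yaw":0},{"dx":0,"dy":0,"dz":0.06,"yaw":0},{"dx":0,"dy":0,"dz":0.06,"yaw":0},{"dx":0,"dy":0,"dz":0.04,"yaw":0},{"dx":0,"dy":0,"dz":0.03,"yaw":0},{"dx":0,"dy":0,"dz":0.02,"yaw":0},{"dx":0,"dy":0,"dz":0.01,"yaw":0},{"dx":0,"dy":0,"dz":0,"yaw":0},{"dx":0,"dy":0,"dz":0,"yaw":0},{"dx":0,"dy":0,"dz":0,"yaw":0}]'
python3 -m inch '[{"dx":0,"dy":0,"dz":0.005,"yaw":0},{"dx":0,"dy":0,"dz":0.005,"yaw":0},{"dx":0,"dy":0,"dz":0,"yaw":0},{"dx":0,"dy":0,"dz":0,"yaw":0}]'
```

```text
clock: 22.85
tcp_pos: [0.5708, -0.2542, 0.2461]
orientation: [0.657, 0.754, 0.0, 0.0]
wrist_force: [-1.1, 0.2, -2.4]
opening: 0.013
finger_force: 49.9
clock: 23.25
tcp_pos: [0.5709, -0.2542, 0.2443]
orientation: [0.657, 0.754, 0.0, 0.0]
wrist_force: [-0.1, 0.4, 1.0]
opening: 0.0129
finger_force: 50.6
```

```bash
python3 -m inch '[{"dx":0,"dy":0,"dz":0.002,"yaw":0},{"dx":0,"dy":0,"dz":0,"yaw":0},{"dx":0,"dy":0,"dz":0,"yaw":0}]'
python3 -m inch '[{"dx":0,"dy":0,"dz":0,"yaw":0},{"dx":0,"dy":0,"dz":0,"yaw":0},{"dx":0,"dy":0,"dz":0,"yaw":0},{"dx":0,"dy":0,"dz":0,"yaw":0}]' -0.06
python3 -m inch '[{"dx":0,"dy":0,"dz":-0.04,"yaw":0},{"dx":0,"dy":0,"dz":-0.1,"yaw":0},{"dx":0,"dy":0,"dz":-0.2,"yaw":0},{"dx":0,"dy":0,"dz":-0.2,"yaw":0},{"dx":0,"dy":0,"dz":-0.2,"yaw":0},{"dx":0,"dy":0,"dz":-0.1,"yaw":0},{"dx":0,"dy":0,"dz":0,"yaw":0},{"dx":0,"dy":0,"dz":0,"yaw":0},{"dx":0,"dy":0,"dz":0,"yaw":0}]'
python3 - <<'E'
from h import *
p,d=cap('side','side7');W=cloud('side',d);q=p.astype(int)
g=(q.min(-1)>150)&(W[...,2]>.025)&(W[...,2]<.08)&(np.hypot(W[...,0]-.484,W[...,1]+.266)<.12)&(q[...,0]-q[...,2]<30)&(W[...,0]<.54);print('cover',rect(W[g]))
m=(q[...,0]-q[...,2]>35)&(np.hypot(W[...,0]-.57,W[...,1]+.254)<.12)&(W[...,2]>.02);print('rack',rect(W[m]),np.percentile(W[m][:,2],[5,50,99]))
p,d=cap('top');W=cloud('top',d);q=p.astype(int);g=(q[...,1]-q[...,0]>15)&(np.hypot(W[...,0]-.506,W[...,1]-.28)<.12)&(W[...,2]>.055);print('rim',rect(W[g]),np.median(W[g][:,2]))
E
```

```text
clock: 23.55
tcp_pos: [0.5709, -0.2542, 0.2442]
orientation: [0.657, 0.754, 0.0, 0.001]
wrist_force: [-0.9, 1.1, 5.6]
opening: 0.0133
finger_force: 51.1
clock: 23.95
tcp_pos: [0.5707, -0.2542, 0.243]
orientation: [0.657, 0.754, -0.0, -0.0]
wrist_force: [-0.3, -0.5, -0.3]
opening: 0.0403
finger_force: 0.0
clock: 24.85
tcp_pos: [0.5704, -0.254, 0.4096]
orientation: [0.657, 0.754, -0.0, -0.002]
wrist_force: [-0.1, -0.3, -0.7]
opening: 0.0403
finger_force: 0.0
cover (array([ 494.5, -262.9]), array([193.6,  94.1]), -88.9)
rack (array([ 572.7, -252.7]), array([174.2,  38.8]), -82.1) [0.0301919  0.04231309 0.09631132]
rim (array([506. , 279.7]), array([189.7,  54.2]), 27.3) 0.06356296197085241
```

View pics/side7.png

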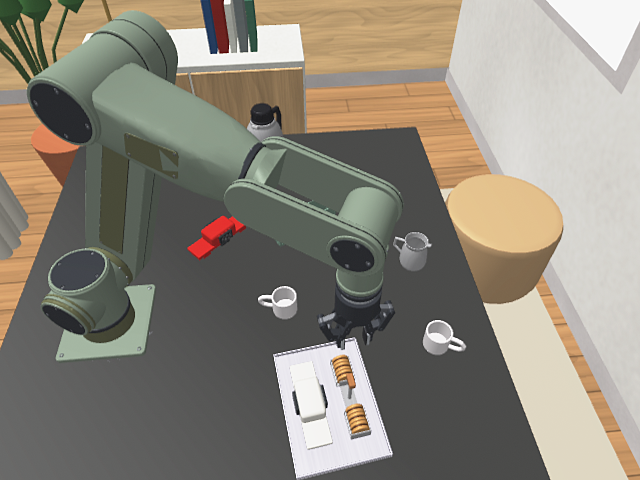

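The side view shows the cover at about (310,400) and the rack at (350,395), side by side and flat inside the tray. The cups and milk jug are unmoved, the gripper is clear, and the top view puts the keeper where it started.

```bash
python3 -c "
from cell import bot
print(bot.sign_off())"
```

```text
the job is handed in; nothing more can be done
None
```

The job is handed in: the cover and the biscuit rack stand side by side flat on the tray, the keeper stands where it was, the cups and jugs were not touched, and it took about 25 s of the 67 s allowed.

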